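Pin the bandsaw blade guard together

TASK

Slide the grey cover half of the blade guard fully home against the black half so that its hinge knuckle lines up under the other, then push the red-knobbed pin down through both knuckles until its knob sits flush on the upper one, and let go. The guard is bolted on through slots, so the hole lies somewhere beyond its mark along the slot: feel for it, and work gently, never leaning hard on the pin or the guard; leave the blue pin and everything else on the bench alone.

Things in the scene. Friction and masses are not known exactly. Their poses are not given: they have to be found in the camera images.
- board: Fixed brown board, 214 x 400 x 14 mm, with two guard halves: black (bolted) at y -110 to -2 mm, grey cover at y 2 to 110 mm when home, both x -126 to -26, tops at z 100 mm. Origin on the bench under the hinge axis at mid slot; x to the hinge side, y from black to grey half, z up. Slotted bolts: the whole guard, bores and tab too, sits up to 11 mm off these figures along board x, by an unknown amount; y and z true.
- bore (a point): MARK on the board frame at the inner end of the slot, at the height of the upper bore's mouth (board x -14 mm, z 113 mm). The true bore lies 3 to 25 mm from it towards board +x, y and z true; how far must be felt or seen. Upper knuckle: steel block of the black half, 48 (x) x 36 mm round the bore, z 83 to 113 mm, bore 12 mm right through, 0.5 mm chamfer.
- low_bore (a point): MARK under the former one (board x -14 mm), z = 81 mm: the lower bore's mouth with the cover home lies the same 3 to 25 mm from it towards board +x. Lower knuckle: steel block of the grey cover, 48 (x) x 36 mm, z 53 to 81 mm, bore 12 mm right through, 2.5 mm chamfer; it moves with the cover.
- cover (a joint): How far the grey cover half stands open, m: 0 = home against its stop, knuckles in line; grows along the board's y, starts at 0.03 to 0.07. It slides stiffly, takes about 3 N to move, stays where it is left, and stops dead at 0.
- tab_home (a point): Where the middle of the outer (+y) face of the cover's orange tab comes when the cover is home (at mid slot), a point of the board; the tab now stands farther along board y by the joint's value. Tab: upright on the cover's top, 50 mm along x, 8 mm thick along y, z 100 to 136 mm (this point 118). Push that face towards board -y, or pinch the tab across its thickness.
- red_pin: Steel pin with red round knob, about 70 g, upright in the stand. Origin at the lower tip, z up the pin. Shank 10 mm dia, 68 mm long, its lowest 1.5 mm tapering to an 8.5 mm flat nose; knob 24 mm dia, 34 mm tall above it. Home when the knob's underside rests on the upper knuckle. A spring plunger 46 mm below the upper mouth nips the shank: from there on push it, some 3 to 15 N; under 25 N is safe.
- red_pin_collar (a point): Underside of the red knob, on the pin's axis, 68 mm above the tip.
- stand: Dark wooden pin stand, fixed, 70 (x) x 135 (y) x 80 mm high, origin at the centre of its underside; two 15 mm holes at y = -37 and +37 mm in which the pins hang upright, knobs resting on its top.
- blue_pin: Shorter, thicker pin with a blue knob of the same size (24 mm dia, 34 mm tall), 50 mm long, 13 mm dia shank, beside the red pin; for another guard, to be left alone. Origin at the tip.
- glue: White glue bottle, 56 mm dia, 150 mm tall; bystander; origin under its centre.
- wrench: Steel wrench lying flat, 160 mm long; bystander.
- screwdriver: Screwdriver lying flat, 190 mm long; bystander.
- offcut: Wooden offcut, 160 x 60 x 22 mm; bystander.
- push_stick: Yellow push stick lying flat, 220 mm long, 14 mm thick; bystander.
- wax: Low round tin, 70 mm dia, 45 mm high; bystander.
Mind the look-alikes: they are no part of the job. Leave any white look-alike of the red_pin alone.

How it is judged:
On the way, in this order (a step that is already met when the one before it is completed fails the run):
1. the grey cover half is home (within 2.5 mm), the red pin not yet in the bore (value of joint cover below 0.0025 m and distance between red_pin and bore above 0.03 m), for 0.1 s.
2. the red pin stands in the upper knuckle (x of red_pin in the frame of board between -0.0135 and 0.0135 m and y of red_pin in the frame of board between -0.004 and 0.004 m and angle between red_pin's own z axis and vertical below 0.07 rad and z of red_pin_collar in the frame of board below 0.166 m), for 0.05 s.
At the end, for the whole second after the job is handed in: The red pin is upright (within 0.07 rad) through both knuckles, its knob's underside within 2.5 mm of the top of the upper knuckle, the cover half within 3 mm of home, the pin released and at rest (x of red_pin in the frame of board between -0.0135 and 0.0135 m and y of red_pin in the frame of board between -0.004 and 0.004 m and angle between red_pin's own z axis and vertical below 0.07 rad and z of red_pin_collar in the frame of board between 0.1115 and 0.1155 m and value of joint cover below 0.003 m and linear speed of red_pin below 0.01 m/s and contact force between red_pin and the fingers below 0.05 N); the robot touches nothing.
It fails at once if the pin forced: all its contacts with the guard and board together over 45 N (the plunger's own nip makes some 16 N of this) (contact force between red_pin and board above 45 N).
It fails at once if the robot pressed on the guard or board with more than 35 N (contact force between the arm and board above 35 N).
It fails at once if a bystander moved by more than 15 mm (distance of any of blue_pin, glue, wrench, screwdriver, offcut, push_stick, wax from where it was at the start of the episode above 0.015 m).
It also fails if it takes over 72 s, if anything falls off the work surface, if the arm or the gripper's body presses on something with over 40 N, if the wrist force passes 120 N, or if a joint passes its speed limit or range.

ROBOT

A 6-joint arm with a two-finger parallel gripper is mounted at the origin on the work surface. World frame = base frame: x ahead of the robot, y to its left, z up, the work surface at z = 0. Lengths are in m, angles in rad, forces in N, time in s.
With the tool pointing down it reaches from about 0.375 to 0.9 m from the base axis. Payload 3.1 kg.
Tool frame: the origin (TCP) lies on the centre line of the jaws, within the pads' length; the fingertips stand robot.tip_reach ahead of it and the grasp point (between the pads) lies 8 mm behind it (robot.tip_reach is the distance from the TCP to the fingertips, in m); z points along the fingers, y is the line along which they close (so a half turn about z gives the same grasp; the last joint's range is limited). The gripper opens to 87 mm and grips with 3 to 60 N. Pads are 19 mm wide; open, the fingers measure 117 mm over their backs; the gripper's body (75 mm by 190 mm) begins 51 mm behind the grasp point.
Start: joints at [1.006, 0.527, 1.433, -0, 1.181, -0.178], TCP at [0.235, 0.579, 0.202] pointing down, gripper open.
Joint ranges: [-3.08, 3.08], [-0.75, 2.2], [0.22, 2.44], [-1.43, 4.57], [0, 2.65], [-2.85, 2.85]. Speed limits (rad/s): [2.79, 2.79, 3.14, 3.14, 3.14, 3.14].

INTERFACE

Orientations are given as a unit quaternion [x, y, z, w].
In Python, from rig import robot gives the robot as it stands.
- The arm moves only by the tool jog_arm, never from a script. Its argument "motion" is one flat list of numbers, 7 for each row, row after row: the shift along the tool's x, y, z scaled (see below), then the turn, a rotation vector about the tool's x, y, z scaled (see below), then the gripper's target within -1 to 1 (shut at 1, half-way at 0, fully open at -1). In form: [x, y, z, rx, ry, rz, hand, x, y, z, rx, ry, rz, hand, ...]. A call has 1 to 12 rows; each row shifts and turns the commanded pose from where the row before left it, along the tool's axes as they then stand; what a row does not reach is not made up. The controller multiplies each number of a shift by 4 cm and each number of a turn by 4 degrees. A row lasts 1/8 s, in which the tool goes at most 62.5 mm and 10.7 degrees, less where a joint would pass 70% of its speed; a pose out of reach is approached as far as the arm can. A call with a number of a shift or a turn outside -1 to 1 is refused whole. A call with a gripper value outside its range is refused whole. The fingers move at their own pace and stop on an object; "grip_force" is the grip in N (left out, the last holds). Time passes only in rows, so rows that do not move let the fingers close. It gives the time, the measured TCP pose, the force, the opening and the grip force at its end, in the units of the state.
- robot.get_obs(): the state, without advancing time (a new reading comes with each control period).
- robot.camera(name): name is "scene" or "top" or "wrist"; returns the picture (480x640x3 uint8, blue, green, red); there is no depth.
- robot.calibration(name): a dict with "fx", "fy", "cx", "cy" (pixels), "R" (3x3) and "t" (3): a world point X has camera coordinates R X + t; the wrist camera has in their place "T_tool_cam" (4x4, takes a point from camera to tool coordinates, whose origin is the TCP and whose axes are the flange's). Camera axes: x right, y down, z forward; pixel columns grow to the right and rows downward; lengths in m; the calibration is good to about 2 mm. A picture is of the moment at which its call begins: read the wrist's pose just before it. calibration takes no time and is no camera call.
- robot.hand_in(): hands the job in; it is judged then, once.
The state is a dict: "time": time; "q": joint angles; "joint_velocities": joint speeds; "joint_torque": joint torques, N m; "position": TCP position; "tool_rot": TCP orientation; "ft_force": force on the tool from outside, world axes, zero at the start; "moment": the same for the moment, N m; "grip_width": finger opening in m; "grip_force": force on a finger pad.
Only numpy, scipy, OpenCV 4.12 (cv2) and the standard library are available. Lean on these libraries where they do the work, as an engineer would, in place of code of your own. Each camera call takes 0.05 s, during which the arm holds its last target. There are 200 camera calls.

## Working session

There is one attempt and no reset: what is moved stays moved. The work goes in short steps, Python scripts to look and compute and a tool call to move; the robot and the scene stay as the last step left them, time stands still between calls to the robot, and variables do not carry over. Pictures are saved under pics/ and viewed, at most 10 in all, crops included, and the job is handed in when it is done.

Besides the shell and the picture viewer there is one more tool, called after "Call:" in YAML: its name, and indented under it one key for each argument. jog_arm: Moves the arm, as the interface text tells. Shifts and turns lie within -1 to 1; 1 stands for 4 cm of shift or 4 degrees of turn. Its arguments: {"type":"object","properties":{"motion":{"type":"array","items":{"type":"number"}},"grip_force":{"type":"number"}},"required":["motion"]}

```bash
ls; mkdir -p pics
python3 - <<'E'
from rig import robot
import cv2,numpy as np
o=robot.get_obs();print({k:np.round(v,4).tolist() for k,v in o.items()},robot.tip_reach)
for n in("scene","top"):
    cv2.imwrite(f"pics/{n}0.png",robot.camera(n));c=robot.calibration(n);print(n,{k:np.round(v,4).tolist() for k,v in c.items()})
print(np.round(robot.calibration("wrist")["T_tool_cam"],4).tolist(),robot.calibration("wrist")["fx"])
E
```

```text
pics
{'time': 0.0, 'q': [1.0065, 0.5285, 1.4339, -0.0, 1.1814, -0.1785], 'joint_velocities': [0.0017, 0.0014, 0.0039, 0.001, -0.001, -0.0007], 'joint_torque': [-0.001, -44.0038, -17.659, 0.0631, 0.0584, -0.0002], 'position': [0.2348, 0.5784, 0.2007], 'tool_rot': [0.1917, 0.9814, -0.001, -0.0004], 'ft_force': [0.6572, 0.2313, -0.3099], 'moment': [0.0043, 0.0155, -0.0088], 'grip_force': 0.0, 'grip_width': 0.0873} 0.011
scene {'fx': 509.7818, 'fy': 509.7818, 'cx': 327.6365, 'cy': 239.7266, 'R': [[0.8173, 0.5761, -0.0075], [0.4228, -0.6086, -0.6715], [-0.3914, 0.5457, -0.741]], 't': [-0.436, -0.1741, 1.3949]}
top {'fx': 577.9826, 'fy': 577.9826, 'cx': 321.622, 'cy': 238.6555, 'R': [[-0.0477, -0.9989, 0.0023], [-0.9766, 0.0462, -0.2102], [0.2099, -0.0122, -0.9777]], 't': [0.0157, 0.5331, 1.1901]}
[[0.0008, -0.9532, -0.3022, 0.0841], [1.0, 0.0011, -0.0009, -0.0012], [0.0012, -0.3022, 0.9532, -0.1833], [0.0, 0.0, 0.0, 1.0]] 384.16102592595786
```

View pics/scene0.png

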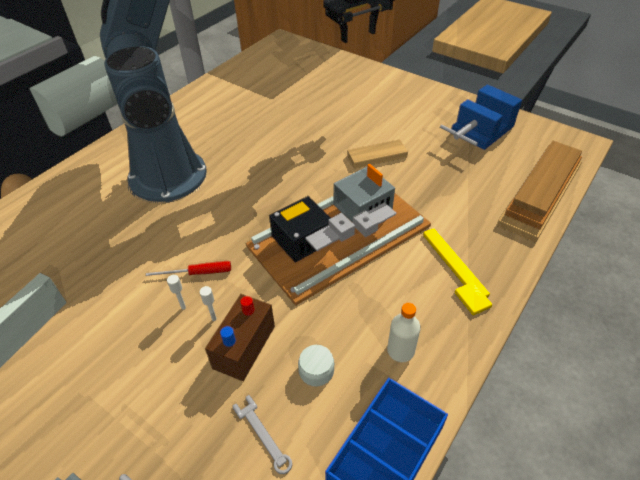

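View pics/top0.png

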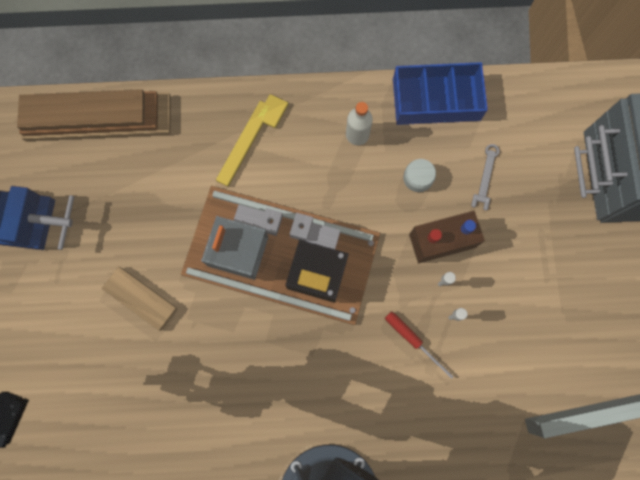

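The scene view shows the red knob at (247,304), the blue knob at (228,337), two white look-alike pins at (175,283) and (207,293), and the orange tab at (375,174). In the top view the red knob is at (436,235), the blue at (470,227) and the white ones at (449,278) and (460,314). The board corners are at about (212,188), (379,235), (357,322) and (182,276). The only red-knobbed pin stands in the wooden stand. The screwdriver handle is also red, but it lies flat at (404,330).

```bash
cat > h.py <<'E'
from rig import robot
import cv2,numpy as np
from scipy.spatial.transform import Rotation as Ro
from scipy.optimize import least_squares
def cam(n,obs=None):
    c=robot.calibration(n)
    K=np.array([[c["fx"],0,c["cx"]],[0,c["fy"],c["cy"]],[0,0,1]])
    if n!="wrist": return K,np.array(c["R"]),np.array(c["t"])
    o=obs; T=np.eye(4);T[:3,:3]=Ro.from_quat(o["tool_rot"]).as_matrix();T[:3,3]=o["position"]
    M=np.linalg.inv(T@np.array(c["T_tool_cam"]));return K,M[:3,:3],M[:3,3]
def proj(C,X):
    K,R,t=C;p=(K@(R@np.atleast_2d(X).T+t[:,None])).T;return p[:,:2]/p[:,2:]
def onz(C,uv,z):
    K,R,t=C;d=R.T@np.linalg.inv(K)@np.array([*uv,1.]);c=-R.T@t;return c+d*(z-c[2])/d[2]
def blob(im,lo,hi,box):
    x0,y0,x1,y1=box;h=cv2.cvtColor(im[y0:y1,x0:x1],cv2.COLOR_BGR2HSV)
    m=cv2.inRange(h,lo,hi);n,l,s,c=cv2.connectedComponentsWithStats(m);k=1+np.argmax(s[1:,4]);return c[k]+[x0,y0],s[k,4]
def board2w(b,P):
    c,s=np.cos(b[2]),np.sin(b[2]);P=np.atleast_2d(P);return np.c_[b[0]+c*P[:,0]-s*P[:,1],b[1]+s*P[:,0]+c*P[:,1],P[:,2]]
E
python3 - <<'E'
from h import *
S=cv2.imread("pics/scene0.png");T=cv2.imread("pics/top0.png");cs,ct=cam("scene"),cam("top")
def tri(a,b):
    f=lambda X:np.r_[proj(cs,X)[0]-a,proj(ct,X)[0]-b];r=least_squares(f,[.5,0,.1]);return r.x,np.abs(r.fun).max()
for n,lo,hi,bs,bt in(("red",(0,150,60),(6,255,255),(235,290,265,318),(420,222,450,250)),("blue",(105,150,60),(130,255,255),(215,322,242,352),(458,215,485,240)),("tab",(7,180,100),(16,255,255),(360,160,390,190),(205,220,235,260))):
    a,na=blob(S,lo,hi,bs);b,nb=blob(T,lo,hi,bt);print(n,a,na,b,nb,*tri(a,b))
# board fit from corners in top
C=[(212,188),(379,235),(357,322),(182,276)]
W=np.array([onz(ct,c,.014) for c in C]);print(W.round(4).tolist(),[np.linalg.norm(W[i]-W[i-1]).round(3) for i in range(4)])
cv2.imwrite("pics/c1.png",cv2.resize(T[180:330,175:390],None,fx=3.7,fy=3.7,interpolation=cv2.INTER_CUBIC))
E
```

```text
red [246.89351852 305.20833333] 216 [434.752 234.856] 125 [ 0.51914301 -0.24564044  0.10293591] 0.7687676959679948
blue [227.54929577 335.88262911] 213 [469.23684211 225.36842105] 38 [ 0.53584523 -0.31852219  0.1048164 ] 0.5469679021547336Traceback (most recent call last):
  File "<stdin>", line 6, in <module>
  File "h.py", line 17, in blob
    m=cv2.inRange(h,lo,hi);n,l,s,c=cv2.connectedComponentsWithStats(m);k=1+np.argmax(s[1:,4]);return c[k]+[x0,y0],s[k,4]
                                                                           ~~~~~~~~~^^^^^^^^^
    return _wrapfunc(a, 'argmax', axis=axis, out=out, **kwds)
    return bound(*args, **kwds)
ValueError: attempt to get argmax of an empty sequence
```

Run:
```python
from h import *
S=cv2.imread("pics/scene0.png");T=cv2.imread("pics/top0.png");cs,ct=cam("scene"),cam("top")
def tri(a,b):
    f=lambda X:np.r_[proj(cs,X)[0]-a,proj(ct,X)[0]-b];r=least_squares(f,[.5,0,.1]);return r.x,np.abs(r.fun).max()
a,na=blob(S,(3,150,100),(18,255,255),(360,160,390,190));b,nb=blob(T,(2,120,60),(18,255,255),(205,220,230,255));print(a,na,b,nb,*tri(a,b))
C=[(212,188),(379,235),(357,322),(182,276)]
W=np.array([onz(ct,c,.014) for c in C]);print(W.round(4).tolist(),[np.linalg.norm(W[i]-W[i-1]).round(3) for i in range(4)])
cv2.imwrite("pics/c1.png",cv2.resize(T[180:330,175:390],None,fx=3.7,fy=3.7,interpolation=cv2.INTER_CUBIC))
```

```text
[374.22869955 174.13452915] 223 [218.08219178 238.17123288] 146 [0.52915693 0.20134612 0.12321781] 0.5689568482100071
[[0.6719, 0.2333, 0.014], [0.5447, -0.1387, 0.014], [0.3544, -0.0779, 0.014], [0.473, 0.3008, 0.014]] [np.float64(0.21), np.float64(0.393), np.float64(0.2), np.float64(0.397)]
```

View pics/c1.png

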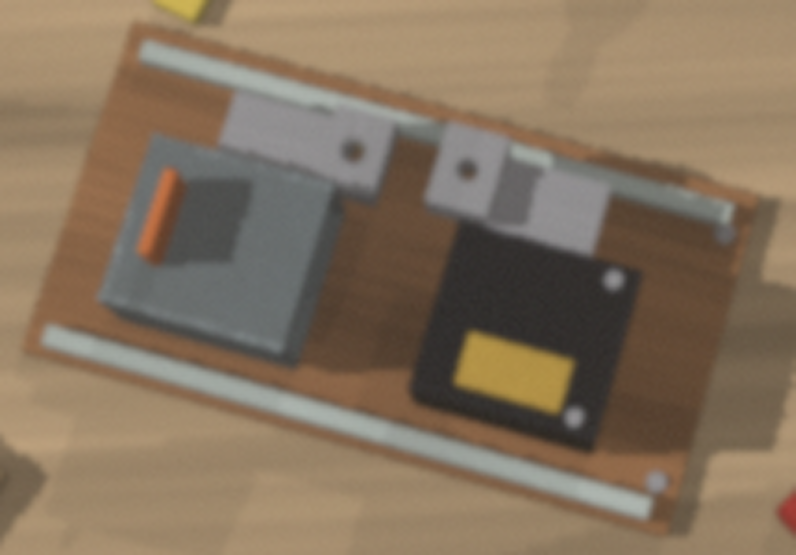

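The crop shows both bores clearly. The upper one is at crop (467,169), the lower at (353,150), and the tab at (160,215). I'll move above the guard for a close wrist view, closing the fingers on the way.

Call:
jog_arm:
  motion: [-0.88, -0.72, -0.03, 0, 0, 0, 1, -0.88, -0.72, -0.03, 0, 0, 0, 1, -0.88, -0.72, -0.03, 0, 0, 0, 1, -0.88, -0.72, -0.03, 0, 0, 0, 1, -0.88, -0.72, -0.03, 0, 0, 0, 1, -0.88, -0.72, -0.03, 0, 0, 0, 1, -0.88, -0.72, -0.03, 0, 0, 0, 1, -0.88, -0.72, -0.03, 0, 0, 0, 1, -0.88, -0.72, -0.03, 0, 0, 0, 1, -0.88, -0.72, -0.03, 0, 0, 0, 1, -0.88, -0.72, -0.03, 0, 0, -0.98, 1, 0, 0, 0, 0, 0, 0, 1]
  grip_force: 20

```text
time: 1.6
position: [0.4764, 0.1374, 0.2147]
tool_rot: [0.16, 0.987, -0.0, 0.0]
ft_force: [0.2, -0.7, 0.9]
grip_width: 0.0007
grip_force: 0.0
```

Run:
```python
from h import *
import json
o=robot.get_obs();W=robot.camera("wrist");cv2.imwrite("pics/w1.png",W)
json.dump({k:np.array(o[k]).tolist() for k in("position","tool_rot")},open("pics/w1.json","w"))
print(o["time"],o["position"],np.degrees(Ro.from_quat(o["tool_rot"]).as_rotvec()),o["ft_force"],o["grip_width"])
ct=cam("top");f=lambda u,v:(175+u/3.7,180+v/3.7)
for n,u,v,z in(("ub",467,169,.113),("lb",353,150,.081)):print(n,onz(ct,f(u,v),z))
```

```text
1.6 [0.47641065 0.13738867 0.21474346] [ 2.88455000e+01  1.77617881e+02 -2.81958280e-02] [ 0.22372801 -0.67971286  0.87203141] 0.0007375054083030554
ub [0.55058309 0.03193623 0.113     ]
lb [0.5725772  0.09769028 0.081     ]
```

View pics/w1.png

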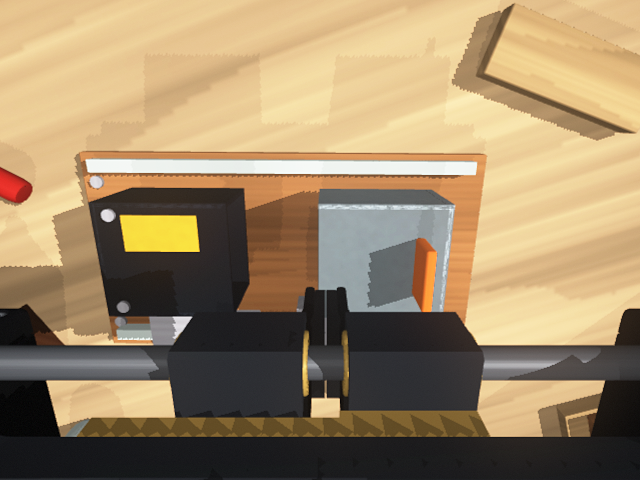

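The wrist view shows the board edge from (82,152) to (486,155), the tab's upper +y edge near (436,265), the black half at left, and the bores hidden behind the gripper. I'll work out the tab pushing pose from this.

Run:
```python
from h import *
import json
o=json.load(open("pics/w1.json"));o={k:np.array(v) for k,v in o.items()};C=cam("wrist",o)
a,b=onz(C,(82,152),.014),onz(C,(486,155),.014);print(a,b,np.linalg.norm(a-b),np.degrees(np.arctan2(*(b-a)[1::-1])))
R=Ro.from_quat(o["tool_rot"]).as_matrix()
p,q=onz(C,(435,243),.136),onz(C,(437,310),.136);print(p,q,np.linalg.norm(p-q),np.degrees(np.arctan2(*(q-p)[1::-1])))
print("tool-frame offs of tab face mid-ish",R.T@((p+q)/2-o["position"]),"tool y angle",np.degrees(np.arctan2(R[1,1],R[0,1])))
lb=np.array([0.5726,0.0977,.081]);ub=np.array([.5506,.0319,.113])
for w in(a,b,p,q,lb,ub):print(R.T@(w-o["position"]))
```

```text
[ 0.34826363 -0.07179201  0.014     ] [0.4754921  0.30163672 0.014     ] 0.39450740951677127 71.18584458823824
[0.49960776 0.21096734 0.136     ] [0.55204937 0.19997332 0.136     ] 0.053581633508006 -11.840192885227165
tool-frame offs of tab face mid-ish [-0.02525452  0.08023362  0.07875628] tool y angle 71.55116371958356
[ 0.05556484 -0.23895212  0.20072514]
[0.05304941 0.15554727 0.20066642]
[0.00135827 0.07715034 0.07873017]
[-0.05186731  0.08331689  0.07878239]
[-0.10367196 -0.00718831  0.13384822]
[-0.10365749 -0.07657366  0.10185896]
```

Call:
jog_arm:
  motion: [-0.16, 0.72, 0, 0, 0, 0, 1, -0.16, 0.72, 0, 0, 0, 0, 1, -0.16, 0.72, 0, 0, 0, 0, 1, -0.16, 0.72, 0, 0, 0, 0, 1, 0, 0, 0.59, 0, 0, 0, 1, 0, 0, 0.59, 0, 0, 0, 1, 0, 0, 0.59, 0, 0, 0, 1, 0, 0, 0.59, 0, 0, 0, 1, 0, 0, 0, 0, 0, 0, 1]

```text
time: 2.78
position: [0.5319, 0.2421, 0.1184]
tool_rot: [0.157, 0.988, -0.001, -0.003]
ft_force: [-0.2, -0.6, -0.3]
grip_width: 0.0007
grip_force: 0.0
```

Call:
jog_arm:
  motion: [0, -0.12, 0, 0, 0, 0, 1, 0, -0.12, 0, 0, 0, 0, 1, 0, -0.12, 0, 0, 0, 0, 1, 0, -0.12, 0, 0, 0, 0, 1, 0, -0.12, 0, 0, 0, 0, 1, 0, -0.12, 0, 0, 0, 0, 1]

```text
time: 3.52
position: [0.5259, 0.2135, 0.1205]
tool_rot: [0.158, 0.987, 0.0, 0.0]
ft_force: [0.1, -0.3, -0.0]
grip_width: 0.0003
grip_force: 0.0
```

Call:
jog_arm:
  motion: [0, -0.12, 0, 0, 0, 0, 1, 0, -0.12, 0, 0, 0, 0, 1, 0, -0.12, 0, 0, 0, 0, 1, 0, -0.12, 0, 0, 0, 0, 1, 0, -0.12, 0, 0, 0, 0, 1]

```text
time: 4.15
position: [0.5184, 0.1908, 0.1205]
tool_rot: [0.158, 0.987, -0.0, 0.0]
ft_force: [-0.2, 1.3, 0.2]
grip_width: 0.0005
grip_force: 0.0
```

Call:
jog_arm:
  motion: [0, -0.12, 0, 0, 0, 0, 1, 0, -0.12, 0, 0, 0, 0, 1, 0, -0.12, 0, 0, 0, 0, 1, 0, -0.12, 0, 0, 0, 0, 1, 0, -0.12, 0, 0, 0, 0, 1]

```text
time: 4.78
position: [0.5109, 0.168, 0.1204]
tool_rot: [0.158, 0.987, -0.0, -0.0]
ft_force: [0.3, 0.6, -0.3]
grip_width: 0.0003
grip_force: 0.0
```

Run:
```python
from h import *
o=robot.get_obs();T=robot.camera("top");print(o["position"],o["ft_force"])
cv2.imwrite("pics/c2.png",cv2.resize(T[180:330,175:390],None,fx=3.7,fy=3.7,interpolation=cv2.INTER_CUBIC))
```

```text
[0.5108737  0.16804121 0.12043627] [ 0.28226885  0.63832009 -0.33701662]
```

View pics/c2.png

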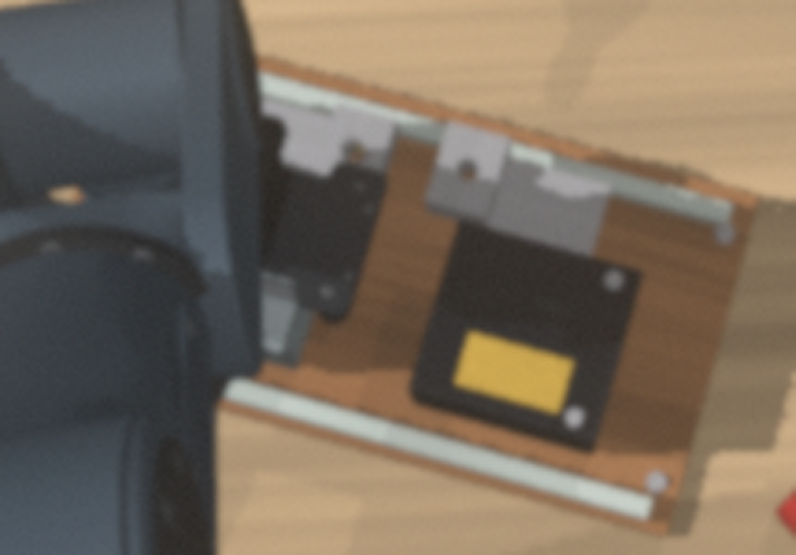

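The cover's bore still sits at crop (354,150), so the cover hasn't moved. I'll look from the wrist to see where the fingers are relative to the tab.

Run:
```python
from h import *
o=robot.get_obs();W=robot.camera("wrist");cv2.imwrite("pics/w2.png",W);cv2.imwrite("pics/s2.png",robot.camera("scene"));print(o["time"],o["position"])
W=cv2.imread("pics/w2.png");S=cv2.imread("pics/s2.png")[90:290,240:440]
cv2.imwrite("pics/m2.png",np.hstack([cv2.resize(W,(400,300)),cv2.resize(S,(300,300),interpolation=cv2.INTER_CUBIC)]))
```

```text
4.825 [0.51057152 0.16758379 0.12039794]
```

View pics/m2.png

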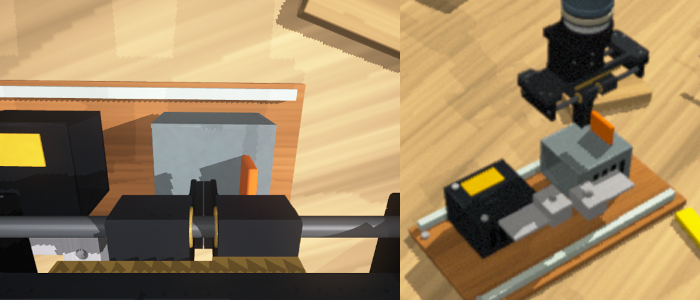

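Run:
```python
from h import *
import json
o=robot.get_obs();S=cv2.imread("pics/s2.png");W=cv2.imread("pics/w2.png");W1=cv2.imread("pics/w1.png");T=cv2.imread("pics/top0.png")
R=Ro.from_quat(o["tool_rot"]).as_matrix();p=o["position"]
print("tip in scene",proj(cam("scene"),p+R@[0,0,.011]),"in wrist",proj(cam("wrist",o),p+R@[0,0,.011]))
for n,I,b in(("s2",S,(355,155,395,200)),("s0",cv2.imread("pics/scene0.png"),(355,155,395,200)),("w2",W,(380,230,450,340)),("w1",W1,(380,220,450,330))):
    x0,y0,x1,y1=b;h=cv2.cvtColor(I[y0:y1,x0:x1],cv2.COLOR_BGR2HSV);m=cv2.inRange(h,(3,190,90),(14,255,255));ys,xs=np.nonzero(m);print(n,len(xs),xs.min()+x0,xs.max()+x0,ys.min()+y0,ys.max()+y0)
cv2.imwrite("pics/m3.png",np.hstack([cv2.resize(S[140:220,320:420],(500,400),interpolation=cv2.INTER_CUBIC),cv2.resize(W[210:330,270:450],(300,400))]))
```

```text
tip in scene [[360.47463179 183.1310605 ]] in wrist [[327.59559802 282.4640397 ]]
s2 165 367 382 164 185
s0 160 367 382 165 185
w2 1003 383 411 249 311
w1 744 413 435 239 311
```

View pics/m3.png

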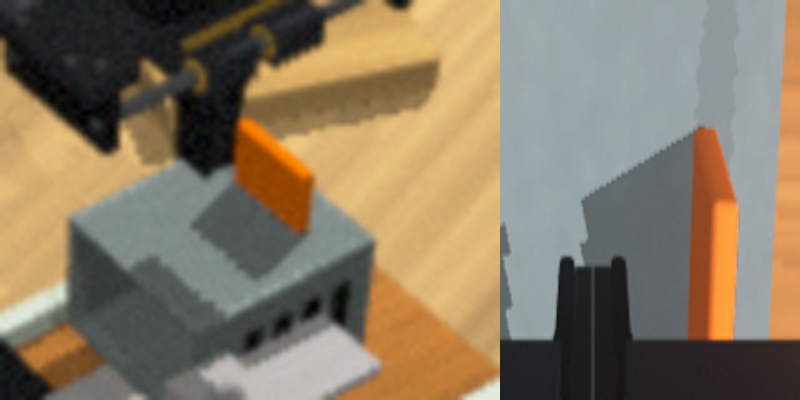

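Run:
```python
from h import *
o=robot.get_obs();C=cam("wrist",o);R=Ro.from_quat(o["tool_rot"]).as_matrix();p=o["position"]
for uv,z in(((398,270),.136),((412,270),.136),((390,249),.1),((396,248),.1),((398,312),.136)):
    w=onz(C,uv,z);print(uv,w,R.T@(w-p))
ct=cam("top");f=lambda u,v:(175+u/3.7,180+v/3.7)
for u,v in((163,170),(180,170),(138,262),(158,262)):w=onz(ct,f(u,v),.136);print("top",w,R.T@(w-p))
```

```text
(398, 270) [0.50421504 0.20484247 0.136     ] [ 0.01786869  0.03280651 -0.01553766]
(412, 270) [0.50625647 0.21107376 0.136     ] [ 0.01787676  0.03936367 -0.01553753]
(390, 249) [0.50642286 0.20631394 0.1       ] [0.01623033 0.03489349 0.02046234]
(396, 248) [0.50689755 0.20965353 0.1       ] [0.01682302 0.03821417 0.02046242]
(398, 312) [0.52539792 0.19921111 0.136     ] [-0.0040131   0.03407676 -0.0155382 ]
top [0.55235353 0.1976514  0.136     ] [-0.03010615  0.04101871 -0.01553875]
top [0.55191458 0.18835953 0.136     ] [-0.03259287  0.03205502 -0.01553899]
top [0.5016822  0.21172682 0.136     ] [ 0.02242602  0.03855457 -0.01553742]
top [0.50116946 0.2008964  0.136     ] [ 0.0195286   0.02810632 -0.01553771]
```

The finger passed over the tab. The scene and wrist pictures both put the closed fingertips about 30 mm higher than assumed. I'll check the reported tip reach.

Run:
```python
from h import *
o=robot.get_obs();print(robot.tip_reach,o["position"],o["q"],o["joint_torque"])
S=cv2.imread("pics/s2.png");R=Ro.from_quat(o["tool_rot"]).as_matrix();p=o["position"]
for z in(.011,0,-.01,-.02,-.03):print(z,proj(cam("scene"),p+R@[0,0,z]),proj(cam("wrist",o),p+R@[.0095,0,z]))
```

```text
0.011 [0.51093662 0.16809547 0.12046121] [ 1.09962431e-01  5.25479205e-01  1.72974089e+00  3.76993981e-05
  8.86387978e-01 -1.14303716e+00] [-1.15527939e-01 -3.90062499e+01 -1.26909909e+01 -1.68698846e-02
  9.75328032e-02 -8.64714588e-03]
0.011 [[360.47463179 183.1310605 ]] [[327.64289545 266.2671184 ]]
0 [[360.66315694 179.60110189]] [[327.74997371 273.96240517]]
-0.01 [[360.83678473 176.35008248]] [[327.85769314 281.70377003]]
-0.02 [[361.01258856 173.05831892]] [[327.97693195 290.27298715]]
-0.03 [[361.19060957 169.72504043]] [[328.10964234 299.81035235]]
```

Call:
jog_arm:
  motion: [0, 0, -0.4, 0, 0, 0, 1, 0, 0.6, -0.5, 0, 0, 0, 1, 0, 0.6, 0, 0, 0, 0, 1, 0, 0.7, 0, 0, 0, 0, 1, 0, 0, 0, 0, 0, 0, -1, 0, 0, 0, 0, 0, 0, -1]

```text
time: 5.68
position: [0.5341, 0.2402, 0.1561]
tool_rot: [0.158, 0.987, -0.0, -0.0]
ft_force: [-0.6, 0.2, 0.4]
grip_width: 0.0134
grip_force: 0.0
```

Run:
```python
from h import *
o=robot.get_obs();W=robot.camera("wrist");S=robot.camera("scene");print(robot.tip_reach,o["position"],o["grip_width"],o["time"])
R=Ro.from_quat(o["tool_rot"]).as_matrix();p=o["position"];g=o["grip_width"]/2
for s in(1,-1):
    P=p+R@[0,s*g,.011];a=proj(cam("scene"),P)[0];b=proj(cam("wrist",o),P)[0];print(a,b)
    cv2.drawMarker(S,tuple(int(round(x)) for x in a),(0,255,0),0,5);cv2.drawMarker(W,tuple(int(round(x)) for x in b),(0,255,0),0,9)
cv2.imwrite("pics/m4.png",np.hstack([cv2.resize(S[80:230,310:460],(400,400),interpolation=cv2.INTER_CUBIC),cv2.resize(W[180:400,180:480],(400,400))]))
```

```text
0.011 [0.53407385 0.24016298 0.15614366] 0.013397464864392758 5.675
[387.85893163 157.76739707] [339.81028204 282.47939214]
[383.58436372 159.92936851] [315.38339622 282.45053564]
```

View pics/m4.png

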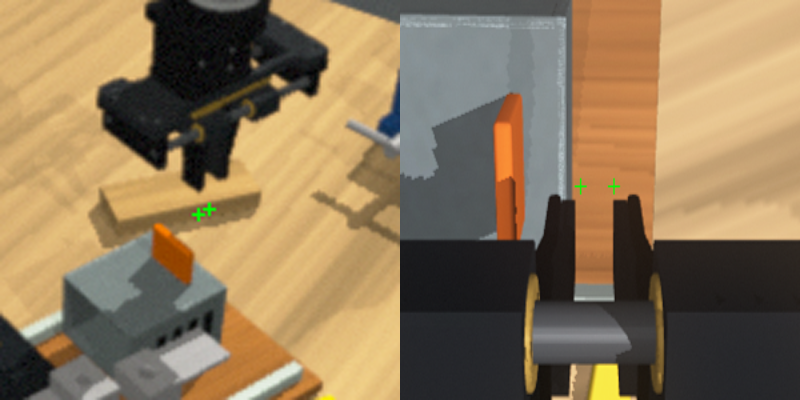

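The pictures confirm it. The tips sit about 28 mm behind where tip_reach puts them (scene: 8–9 px above the markers; wrist: 23 px lower), so they are at about TCP −18 mm along tool z. I'll allow for that and push the tab with tips at z ≈ 0.11.

Call:
jog_arm:
  motion: [-0.15, 0, 0, 0, 0, 0, 1, 0, 0, 0.4, 0, 0, 0, 1, 0, 0, 0.4, 0, 0, 0, 1, 0, 0, 0.4, 0, 0, 0, 1, 0, 0, 0.4, 0, 0, 0, 1, 0, 0, 0, 0, 0, 0, 1]

```text
time: 6.52
position: [0.539, 0.2384, 0.0904]
tool_rot: [0.158, 0.987, -0.001, -0.002]
ft_force: [0.2, -0.8, -0.1]
grip_width: 0.0004
grip_force: 0.0
```

Call:
jog_arm:
  motion: [0, -0.12, 0, 0, 0, 0, 1, 0, -0.12, 0, 0, 0, 0, 1, 0, -0.12, 0, 0, 0, 0, 1, 0, -0.12, 0, 0, 0, 0, 1, 0, -0.12, 0, 0, 0, 0, 1, 0, -0.12, 0, 0, 0, 0, 1, 0, -0.12, 0, 0, 0, 0, 1]

```text
time: 7.4
position: [0.5301, 0.2072, 0.0926]
tool_rot: [0.158, 0.987, 0.001, 0.0]
ft_force: [1.7, 3.1, 0.3]
grip_width: 0.0007
grip_force: 1.6
```

Call:
jog_arm:
  motion: [0, -0.12, 0, 0, 0, 0, 1, 0, -0.12, 0, 0, 0, 0, 1, 0, -0.12, 0, 0, 0, 0, 1, 0, -0.12, 0, 0, 0, 0, 1, 0, -0.12, 0, 0, 0, 0, 1, 0, -0.12, 0, 0, 0, 0, 1, 0, -0.12, 0, 0, 0, 0, 1, 0, -0.12, 0, 0, 0, 0, 1, 0, -0.12, 0, 0, 0, 0, 1]

```text
time: 8.52
position: [0.5161, 0.1654, 0.0924]
tool_rot: [0.158, 0.987, -0.0, -0.0]
ft_force: [-0.3, 3.8, 1.9]
grip_width: 0.0004
grip_force: 1.8
```

Call:
jog_arm:
  motion: [0, -0.05, 0, 0, 0, 0, 1, 0, -0.05, 0, 0, 0, 0, 1, 0, -0.05, 0, 0, 0, 0, 1]

```text
time: 8.9
position: [0.5144, 0.1599, 0.0924]
tool_rot: [0.158, 0.987, -0.0, -0.0]
ft_force: [-1.3, 3.9, 2.3]
grip_width: 0.0003
grip_force: 1.7
```

Call:
jog_arm:
  motion: [0, -0.05, 0, 0, 0, 0, 1, 0, -0.05, 0, 0, 0, 0, 1, 0, -0.04, 0, 0, 0, 0, 1]

```text
time: 9.28
position: [0.5127, 0.1545, 0.0924]
tool_rot: [0.158, 0.987, -0.0, -0.0]
ft_force: [-1.1, 3.1, 0.4]
grip_width: 0.0002
grip_force: 1.6
```

Call:
jog_arm:
  motion: [0, -0.04, 0, 0, 0, 0, 1, 0, -0.03, 0, 0, 0, 0, 1]

```text
time: 9.52
position: [0.5119, 0.1519, 0.0924]
tool_rot: [0.158, 0.987, -0.0, -0.0]
ft_force: [-1.4, 3.5, 1.4]
grip_width: 0.0006
grip_force: 1.6
```

Call:
jog_arm:
  motion: [0, -0.03, 0, 0, 0, 0, 1, 0, -0.03, 0, 0, 0, 0, 1]

```text
time: 9.78
position: [0.5111, 0.1497, 0.0924]
tool_rot: [0.158, 0.987, -0.0, -0.0]
ft_force: [-1.5, 3.6, 1.2]
grip_width: 0.0003
grip_force: 1.5
```

Call:
jog_arm:
  motion: [0, -0.03, 0, 0, 0, 0, 1, 0, -0.03, 0, 0, 0, 0, 1]

```text
time: 10.02
position: [0.5107, 0.1484, 0.0925]
tool_rot: [0.159, 0.987, 0.001, 0.0]
ft_force: [-0.3, 8.8, -0.8]
grip_width: 0.0004
grip_force: 4.2
```

Call:
jog_arm:
  motion: [0, -0.03, 0, 0, 0, 0, 1, 0, -0.03, 0, 0, 0, 0, 1]

```text
time: 10.28
position: [0.5108, 0.1483, 0.0925]
tool_rot: [0.16, 0.987, 0.003, 0.001]
ft_force: [-0.2, 16.6, -3.1]
grip_width: 0.0009
grip_force: 7.8
```

Run:
```python
from h import *
T=robot.camera("top");o=robot.get_obs();print(o["position"],o["ft_force"])
cv2.imwrite("pics/c3.png",cv2.resize(T[195:255,255:335],None,fx=10,fy=10,interpolation=cv2.INTER_CUBIC))
```

```text
[0.5107721  0.14838255 0.0925184 ] [ 0.10978993 15.73535305 -2.29104978]
```

View pics/c3.png

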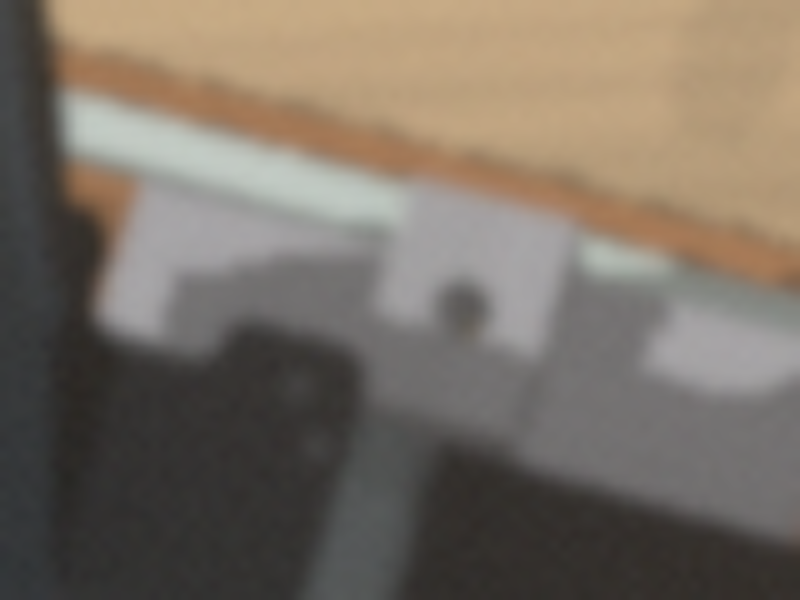

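The crop shows the grey plate against the upper knuckle, with the bore at crop (463,305), which is px (301.3,225.5). The force rose to 16 N with the position stalled, so the cover is home. I'll back off, rise and view the bore from the wrist, without looking at a picture yet.

Call:
jog_arm:
  motion: [0, 0.2, 0, 0, 0, 0, 1, 0, 0.1, -0.5, 0, 0, 0, 1, 0, 0, -0.8, 0, 0, 0, 1, 0, 0, -0.8, 0, 0, 0, 1, 0, 0, -0.7, 0, 0, 0, 1, -0.69, -0.45, 0, 0, 0, 0, 1, -0.69, -0.45, 0, 0, 0, 0, 1, -0.69, -0.45, 0, 0, 0, 0, 1, -0.69, -0.45, 0, 0, 0, 0, 0, -0.69, -0.45, 0, 0, 0, 0, 0, -0.69, -0.45, 0, 0, 0, 0, 0, 0, 0, 0, 0, 0, 0, 0]

```text
time: 11.82
position: [0.6387, -0.0011, 0.2043]
tool_rot: [0.159, 0.987, -0.001, 0.001]
ft_force: [0.6, 0.3, 0.1]
grip_width: 0.0327
grip_force: 0.0
```

```bash
cat > bore.py <<'E'
from h import *
import json
o=robot.get_obs();W=robot.camera("wrist");T=robot.camera("top");C=cam("wrist",o)
cv2.imwrite("pics/w5.png",W);json.dump({k:np.array(o[k]).tolist() for k in("position","tool_rot")},open("pics/w5.json","w"));print(o["time"],o["position"],o["ft_force"],o["grip_width"])
def dark(I,cx,cy,r):
    g=cv2.resize(cv2.cvtColor(I,cv2.COLOR_BGR2GRAY)[cy-r:cy+r,cx-r:cx+r],None,fx=8,fy=8,interpolation=cv2.INTER_CUBIC)
    lo,hi=g.min(),np.median(g);out=[]
    for f in(.4,.55):
        n,l,s,c=cv2.connectedComponentsWithStats((g<lo+f*(hi-float(lo))).astype(np.uint8))
        for k in range(1,n):
            if s[k,4]>60:out.append((((c[k]+.5)/8-.5+[cx-r,cy-r]).round(2).tolist(),(s[k,2:4]/8).tolist(),int(s[k,4]/64)))
    return out,lo,hi
p=proj(C,[.5506,.0319,.113])[0];print("pred",p)
for I,c,r,K in((W,p,32,C),(T,(301.3,225.5),7,cam("top"))):
    d,lo,hi=dark(I,int(round(c[0])),int(round(c[1])),r);print(lo,hi)
    for x in d:print(x,onz(K,x[0],.113).round(4).tolist())
E
python3 bore.py
```

```text
11.825 [ 0.63871991 -0.0010793   0.20427394] [0.55235206 0.25133388 0.14128746] 0.032744823206356785
pred [332.95243198 105.80427345]
43 181.0
([358.14, 83.04], [1.5, 4.125], 2) [0.5423, 0.0521, 0.113]
([329.31, 104.16], [17.375, 18.125], 244) [0.5488, 0.0299, 0.113]
([301.3, 134.51], [1.625, 6.125], 9) [0.5615, 0.0055, 0.113]
([356.49, 132.98], [2.25, 3.0], 5) [0.5724, 0.0418, 0.113]
([300.87, 79.97], [0.875, 12.5], 8) [0.5287, 0.0167, 0.113]
([360.84, 79.98], [7.75, 13.0], 79) [0.5411, 0.0543, 0.113]
([300.85, 91.79], [0.875, 9.375], 6) [0.5355, 0.0143, 0.113]
([329.38, 104.26], [18.0, 19.125], 264) [0.5489, 0.0299, 0.113]
([301.08, 121.98], [2.0, 39.5], 32) [0.5537, 0.0081, 0.113]
([356.76, 133.15], [3.375, 3.875], 9) [0.5726, 0.042, 0.113]
([361.74, 132.34], [5.875, 0.75], 3) [0.5731, 0.0454, 0.113]
71 74.0
([305.63, 231.43], [2.375, 2.125], 3) [0.538, 0.0233, 0.113]
([300.52, 232.09], [1.625, 1.0], 1) [0.5371, 0.0339, 0.113]
([305.63, 231.43], [2.375, 2.125], 3) [0.538, 0.0233, 0.113]
([300.52, 232.09], [1.625, 1.0], 1) [0.5371, 0.0339, 0.113]
```

Call:
jog_arm:
  motion: [-0.18, -0.85, 0, 0, 0, 0, 0, -0.18, -0.85, 0, 0, 0, 0, 0, -0.18, -0.85, 0, 0, 0, 0, 0, -0.18, -0.85, 0, 0, 0, 0, 0, -0.18, -0.85, 0, 0, 0, 0, 0, -0.18, -0.85, 0, 0, 0, 0, 0, -0.18, -0.85, 0, 0, 0, 0, 0, -0.18, -0.85, 0, 0, 0, 0, 0, 0, 0, 0, 0, 0, 0, 0]

```text
time: 13.05
position: [0.6061, -0.2756, 0.2044]
tool_rot: [0.159, 0.987, -0.0, -0.0]
ft_force: [-0.3, 0.5, -0.3]
grip_width: 0.0434
grip_force: 0.0
```

Run:
```python
from h import *
import json
o=robot.get_obs();W=robot.camera("wrist");C=cam("wrist",o);print(o["time"],o["position"],o["tool_rot"],o["ft_force"],o["grip_width"])
p=proj(C,[.519,-.2456,.114])[0];print("pred",p)
x0,y0=int(p[0])-40,max(0,int(p[1])-40)
h=cv2.cvtColor(W,cv2.COLOR_BGR2HSV)[y0:y0+80,x0:x0+80];m=cv2.inRange(h,(0,150,40),(6,255,255))|cv2.inRange(h,(172,150,40),(180,255,255))
ys,xs=np.nonzero(m);print(len(xs),xs.min()+x0,xs.max()+x0,ys.min()+y0,ys.max()+y0)
W5=cv2.imread("pics/w5.png");M=[]
for I,(u,v) in((W5,(329,105)),(W,p)):
    u=int(u);v=max(50,int(v));M.append(cv2.resize(I[v-50:v+50,u-50:u+50],(400,400),interpolation=cv2.INTER_CUBIC));print(u-50,v-50)
cv2.imwrite("pics/w6.png",W);json.dump({k:np.array(o[k]).tolist() for k in("position","tool_rot")},open("pics/w6.json","w"))
cv2.imwrite("pics/m6.png",np.hstack(M))
```

```text
13.05 [ 0.60610817 -0.27564055  0.20442819] [ 1.59033637e-01  9.87273030e-01 -4.86529929e-04 -1.72579391e-04] [-0.29399306  0.51031152 -0.34555431] 0.04341074514100778
pred [329.25906014 109.08677168]
1039 309 344 87 124
279 55
279 59
```

View pics/m6.png

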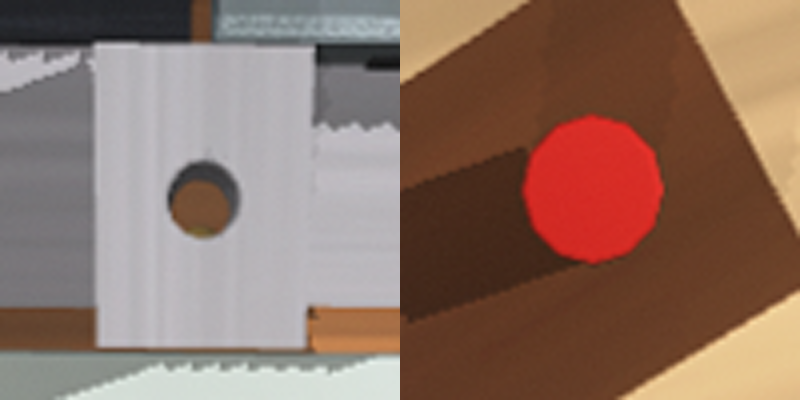

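The left crop shows the upper bore at (203,199), which is px (329.6,104.6), and the board can be seen through both bores. The right crop shows the red knob at px (326.8,105.8), alone in the stand's near hole, so the choice is right. Now to compute offsets.

Run:
```python
from h import *
import json
L=lambda n:{k:np.array(v) for k,v in json.load(open(n)).items()}
a,b=L("pics/w5.json"),L("pics/w6.json")
B=onz(cam("wrist",a),(329.5,104.4),.113);P=onz(cam("wrist",b),(326.8,105.8),.114)
R=Ro.from_quat(b["tool_rot"]).as_matrix()
print("bore",B,"pin",P,"pin rel tool",R.T@(P-b["position"]),"bore-pin in tool",R.T@(B-P))
# knuckle edge directions
for z,(u,v),(u2,v2) in((.113,(95,43),(97,347)),(.113,(95,43),(312,46)),(.113,(97,347),(307,349))):
    d=onz(cam("wrist",a),(279+u2/4,55+v2/4),z)-onz(cam("wrist",a),(279+u/4,55+v/4),z);print(np.linalg.norm(d),np.degrees(np.arctan2(d[1],d[0])))
```

```text
bore [0.54902446 0.02997102 0.113     ] pin [ 0.51650069 -0.24652142  0.114     ] pin rel tool [ 0.09420197 -0.00040044  0.09044617] bore-pin in tool [0.05594521 0.27272048 0.00073344]
0.04809521903113666 -18.910786985006695
0.03546586664811685 70.94695791654104
0.03631679562960787 71.1750374136426
```

Call:
jog_arm:
  motion: [0.59, 0.01, 0, 0, 0, 0, 0, 0.59, 0, 0, 0, 0, 0, 0, 0.59, 0, 0, 0, 0, 0, 0, 0.59, 0, 0, 0, 0, 0, 0, 0, 0, 0.6, 0, 0, 0, 0, 0, 0, 0.6, 0, 0, 0, 0, 0, 0, 0.6, 0, 0, 0, 0, 0, 0, 0.6, 0, 0, 0, 0, 0, 0, 0.6, 0, 0, 0, 0, 0, 0, 0, 0, 0, 0, 0]

```text
time: 14.35
position: [0.516, -0.2415, 0.0831]
tool_rot: [0.157, 0.988, 0.001, -0.002]
ft_force: [-0.1, 0.4, 0.1]
grip_width: 0.0433
grip_force: 0.0
```

Call:
jog_arm:
  motion: [0, 0, 0.2, 0, 0, 0, 0, 0, 0, 0.2, 0, 0, 0, 0, 0, 0, 0, 0, 0, 0, 0]

```text
time: 14.72
position: [0.5171, -0.244, 0.0683]
tool_rot: [0.158, 0.987, 0.0, -0.0]
ft_force: [-1.2, -0.5, -0.1]
grip_width: 0.0435
grip_force: 0.0
```

Call:
jog_arm:
  motion: [0, 0, 0, 0, 0, 0, 0.4, 0, 0, 0, 0, 0, 0, 0.7, 0, 0, 0, 0, 0, 0, 0.8, 0, 0, 0, 0, 0, 0, 0.9]
  grip_force: 12

```text
time: 15.22
position: [0.5175, -0.2445, 0.0687]
tool_rot: [0.158, 0.987, -0.0, 0.0]
ft_force: [-0.4, -0.7, 2.0]
grip_width: 0.0235
grip_force: 12.0
```

Call:
jog_arm:
  motion: [0, 0, -0.4, 0, 0, 0, 0.9, 0, 0, -0.7, 0, 0, 0, 0.9, 0, 0, -0.7, 0, 0, 0, 0.9, 0, 0, -0.7, 0, 0, 0, 0.9, 0, 0, -0.6, 0, 0, 0, 0.9, 0, 0, 0, 0, 0, 0, 0.9]
  grip_force: 25

```text
time: 15.98
position: [0.5187, -0.2451, 0.1952]
tool_rot: [0.158, 0.987, -0.001, 0.003]
ft_force: [0.8, 0.4, -1.9]
grip_width: 0.0232
grip_force: 25.0
```

Call:
jog_arm:
  motion: [0.14, 0.7, 0, 0, 0, 0, 0.9, 0.14, 0.7, 0, 0, 0, 0, 0.9, 0.14, 0.7, 0, 0, 0, 0, 0.9, 0.14, 0.7, 0, 0, 0, 0, 0.9, 0.14, 0.7, 0, 0, 0, 0, 0.9, 0.14, 0.7, 0, 0, 0, 0, 0.9, 0.14, 0.7, 0, 0, 0, 0, 0.9, 0.14, 0.7, 0, 0, 0, 0, 0.9, 0.14, 0.6, 0, 0, 0, 0, 0.9, 0.12, 0.5, 0, 0, 0, 0, 0.9, 0, 0, 0, 0, 0, 0, 0.9, 0, 0, 0, 0, 0, 0, 0.9]

```text
time: 17.48
position: [0.5481, 0.0271, 0.1919]
tool_rot: [0.158, 0.987, -0.0, -0.001]
ft_force: [0.1, -0.5, -0.7]
grip_width: 0.0234
grip_force: 25.0
```

```bash
cat > dl.py <<'E'
import sys
from h import *
o=robot.get_obs();R=Ro.from_quat(o["tool_rot"]).as_matrix();t=np.array([float(x) for x in sys.argv[1:3]]+[o["position"][2]])
print("t",o["time"],"pos",o["position"].round(4),"delta/4cm",(R.T@(t-o["position"])/.04).round(3),"tilt",(R[:,2]).round(4),"yaw",np.degrees(np.arctan2(R[1,1],R[0,1])).round(2),"F",np.round(o["ft_force"],1),"M",np.round(o["moment"],3))
E
python3 dl.py .5497 .0309
```

```text
t 17.475 pos [0.5481 0.0271 0.1919] delta/4cm [-0.008  0.104 -0.   ] tilt [-1.2e-03 -4.0e-04 -1.0e+00] yaw 71.82 F [ 0.1 -0.5 -0.7] M [0.025 0.01  0.026]
```

Call:
jog_arm:
  motion: [-0.01, 0.1, 0, 0, 0, 0, 0.9, 0, 0, 0.2, 0, 0, 0, 0.9, 0, 0, 0.17, 0, 0, 0, 0.9, 0, 0, 0, 0, 0, 0, 0.9, 0, 0, 0, 0, 0, 0, 0.9]

```text
time: 18.1
position: [0.5502, 0.0312, 0.1775]
tool_rot: [0.158, 0.987, -0.0, -0.0]
ft_force: [-0.0, -0.4, -1.2]
grip_width: 0.0233
grip_force: 25.0
```

```bash
python3 dl.py .5497 .0309
python3 - <<'E'
from h import *
S=robot.camera("scene");cv2.imwrite("pics/s7.png",S);print(*blob(S,(0,150,60),(6,255,255),(320,180,360,240)))
print(proj(cam("scene"),[.5497,.0309,.1205+.068+.017]),proj(cam("scene"),[.5497,.0309,.1205]))
E
```

```text
t 18.1 pos [0.5502 0.0312 0.1775] delta/4cm [ 0.009 -0.01   0.   ] tilt [-2.e-04  0.e+00 -1.e+00] yaw 71.81 F [-0.  -0.4 -1.2] M [ 0.012  0.023 -0.004]
[343.60583942 190.19708029] 137
[[342.07403231 191.67263631]] [[341.54544865 220.68321184]]
```

Position is good (within 0.5 mm of target). I'll lower gently and feel for the bore.

Call:
jog_arm:
  motion: [0, 0, 0.07, 0, 0, 0, 0.9, 0, 0, 0.07, 0, 0, 0, 0.9, 0, 0, 0.05, 0, 0, 0, 0.9, 0, 0, 0, 0, 0, 0, 0.9]

```text
time: 18.65
position: [0.55, 0.0313, 0.1698]
tool_rot: [0.158, 0.987, -0.0, -0.0]
ft_force: [-0.1, 0.4, -0.2]
grip_width: 0.0235
grip_force: 25.0
```

Call:
jog_arm:
  motion: [0, 0, 0.04, 0, 0, 0, 0.9, 0, 0, 0.04, 0, 0, 0, 0.9, 0, 0, 0, 0, 0, 0, 0.9]

```text
time: 19.02
position: [0.55, 0.0313, 0.1667]
tool_rot: [0.158, 0.987, 0.0, -0.0]
ft_force: [-0.0, 0.0, -0.8]
grip_width: 0.0233
grip_force: 25.0
```

Call:
jog_arm:
  motion: [0, 0, 0.05, 0, 0, 0, 0.9, 0, 0, 0.05, 0, 0, 0, 0.9, 0, 0, 0, 0, 0, 0, 0.9]

```text
time: 19.4
position: [0.55, 0.0313, 0.1626]
tool_rot: [0.158, 0.987, -0.0, -0.0]
ft_force: [0.2, 1.0, -1.0]
grip_width: 0.0234
grip_force: 25.0
```

Call:
jog_arm:
  motion: [0, 0, 0.05, 0, 0, 0, 0.9, 0, 0, 0.05, 0, 0, 0, 0.9, 0, 0, 0, 0, 0, 0, 0.9]

```text
time: 19.77
position: [0.55, 0.0313, 0.1586]
tool_rot: [0.158, 0.987, -0.0, -0.0]
ft_force: [0.1, -0.4, -0.3]
grip_width: 0.0235
grip_force: 25.0
```

```bash
python3 dl.py .5497 .0309
```

```text
t 19.775 pos [0.55   0.0313 0.1586] delta/4cm [ 0.004 -0.012  0.   ] tilt [-5.e-04  0.e+00 -1.e+00] yaw 71.82 F [ 0.1 -0.4 -0.3] M [-0.025 -0.01  -0.008]
```

Call:
jog_arm:
  motion: [0, 0, 0.06, 0, 0, 0, 0.9, 0, 0, 0.06, 0, 0, 0, 0.9, 0, 0, 0.06, 0, 0, 0, 0.9, 0, 0, 0.06, 0, 0, 0, 0.9, 0, 0, 0, 0, 0, 0, 0.9]

```text
time: 20.4
position: [0.55, 0.0313, 0.149]
tool_rot: [0.158, 0.987, -0.0, -0.0]
ft_force: [1.1, -0.1, 0.1]
grip_width: 0.023
grip_force: 25.0
```

Call:
jog_arm:
  motion: [0, 0, 0.06, 0, 0, 0, 0.9, 0, 0, 0.06, 0, 0, 0, 0.9, 0, 0, 0.06, 0, 0, 0, 0.9, 0, 0, 0, 0, 0, 0, 0.9]

```text
time: 20.9
position: [0.55, 0.0313, 0.1418]
tool_rot: [0.158, 0.987, 0.0, -0.0]
ft_force: [-0.4, -0.3, -1.0]
grip_width: 0.0232
grip_force: 25.0
```

Call:
jog_arm:
  motion: [0, 0, 0.05, 0, 0, 0, 0.9, 0, 0, 0.05, 0, 0, 0, 0.9, 0, 0, 0, 0, 0, 0, 0.9]

```text
time: 21.28
position: [0.55, 0.0313, 0.1378]
tool_rot: [0.158, 0.987, -0.0, -0.0]
ft_force: [0.3, 0.3, 0.3]
grip_width: 0.0234
grip_force: 25.0
```

Call:
jog_arm:
  motion: [0, 0, 0.05, 0, 0, 0, 0.9, 0, 0, 0.05, 0, 0, 0, 0.9, 0, 0, 0, 0, 0, 0, 0.9]

```text
time: 21.65
position: [0.55, 0.0313, 0.1338]
tool_rot: [0.158, 0.987, -0.0, -0.0]
ft_force: [0.3, 0.1, -0.2]
grip_width: 0.0233
grip_force: 25.0
```

Call:
jog_arm:
  motion: [0, 0, 0.05, 0, 0, 0, 0.9, 0, 0, 0.05, 0, 0, 0, 0.9, 0, 0, 0, 0, 0, 0, 0.9]

```text
time: 22.02
position: [0.55, 0.0313, 0.1298]
tool_rot: [0.158, 0.987, -0.0, -0.0]
ft_force: [0.2, -0.1, -0.4]
grip_width: 0.0233
grip_force: 25.0
```

Call:
jog_arm:
  motion: [0, 0, 0.05, 0, 0, 0, 0.9, 0, 0, 0.05, 0, 0, 0, 0.9, 0, 0, 0, 0, 0, 0, 0.9]

```text
time: 22.4
position: [0.5496, 0.0314, 0.1257]
tool_rot: [0.158, 0.987, 0.0, -0.001]
ft_force: [-0.7, 1.2, 0.3]
grip_width: 0.023
grip_force: 25.0
```

Now into the plunger zone, in small steps.

Call:
jog_arm:
  motion: [0, 0, 0.04, 0, 0, 0, 0.9, 0, 0, 0.04, 0, 0, 0, 0.9, 0, 0, 0, 0, 0, 0, 0.9]
  grip_force: 35

```text
time: 22.78
position: [0.5498, 0.0313, 0.1227]
tool_rot: [0.158, 0.987, -0.0, -0.0]
ft_force: [-0.4, -0.4, -0.1]
grip_width: 0.0227
grip_force: 35.0
```

Call:
jog_arm:
  motion: [0, 0, 0.04, 0, 0, 0, 0.9, 0, 0, 0.04, 0, 0, 0, 0.9, 0, 0, 0, 0, 0, 0, 0.9]

```text
time: 23.15
position: [0.5498, 0.0313, 0.1193]
tool_rot: [0.158, 0.987, -0.0, -0.0]
ft_force: [-1.2, -0.3, -0.4]
grip_width: 0.0231
grip_force: 35.0
```

```bash
python3 dl.py .5497 .0309
```

```text
t 23.15 pos [0.5498 0.0313 0.1193] delta/4cm [-0.   -0.01  0.  ] tilt [-8.e-04  1.e-04 -1.e+00] yaw 71.82 F [-1.2 -0.3 -0.4] M [ 0.035  0.373 -0.048]
```

Call:
jog_arm:
  motion: [0, 0, 0.04, 0, 0, 0, 0.9, 0, 0, 0.04, 0, 0, 0, 0.9, 0, 0, 0, 0, 0, 0, 0.9]

```text
time: 23.52
position: [0.5499, 0.0313, 0.1161]
tool_rot: [0.158, 0.987, 0.0, -0.0]
ft_force: [-1.4, 0.1, 0.5]
grip_width: 0.023
grip_force: 35.0
```

Call:
jog_arm:
  motion: [0, 0, 0.04, 0, 0, 0, 0.9, 0, 0, 0.04, 0, 0, 0, 0.9, 0, 0, 0, 0, 0, 0, 0.9]

```text
time: 23.9
position: [0.5499, 0.0314, 0.1129]
tool_rot: [0.158, 0.987, 0.0, -0.0]
ft_force: [-2.9, -0.7, 0.9]
grip_width: 0.023
grip_force: 35.0
```

Call:
jog_arm:
  motion: [0, 0, 0.04, 0, 0, 0, 0.9, 0, 0, 0.04, 0, 0, 0, 0.9, 0, 0, 0, 0, 0, 0, 0.9]

```text
time: 24.28
position: [0.5498, 0.0314, 0.1097]
tool_rot: [0.158, 0.987, 0.0, -0.0]
ft_force: [-1.7, 0.3, 1.2]
grip_width: 0.0228
grip_force: 35.0
```

Call:
jog_arm:
  motion: [0, 0, 0.04, 0, 0, 0, 0.9, 0, 0, 0.04, 0, 0, 0, 0.9, 0, 0, 0, 0, 0, 0, 0.9]

```text
time: 24.65
position: [0.5498, 0.0313, 0.1064]
tool_rot: [0.158, 0.987, 0.0, -0.0]
ft_force: [-3.0, 0.1, 0.9]
grip_width: 0.0236
grip_force: 35.0
```

Call:
jog_arm:
  motion: [0, 0, 0.03, 0, 0, 0, 0.9, 0, 0, 0.03, 0, 0, 0, 0.9, 0, 0, 0, 0, 0, 0, 0.9]

```text
time: 25.02
position: [0.5498, 0.0314, 0.104]
tool_rot: [0.158, 0.987, 0.0, -0.0]
ft_force: [-1.7, 0.8, 0.4]
grip_width: 0.0232
grip_force: 35.0
```

```bash
python3 dl.py .5497 .0309
python3 - <<'E'
from h import *
S=robot.camera("scene");cv2.imwrite("pics/s8.png",S);print(*blob(S,(0,150,60),(6,255,255),(320,180,360,240)))
for z in(.113,.118,.125):print(proj(cam("scene"),[.5497,.0309,z+.017]))
E
```

```text
t 25.025 pos [0.5498 0.0314 0.104 ] delta/4cm [-0.    -0.012  0.   ] tilt [-7.e-04  2.e-04 -1.e+00] yaw 71.81 F [-1.7  0.8  0.4] M [0.164 0.573 0.058]
[343.14414414 215.55855856] 111
[[341.60152171 217.60571989]]
[[341.63132303 215.97011641]]
[[341.6733848 213.6616148]]
```

Call:
jog_arm:
  motion: [0, 0, 0.03, 0, 0, 0, 0.9, 0, 0, 0.01, 0, 0, 0, 0.9, 0, 0, 0, 0, 0, 0, 0.9]

```text
time: 25.45
position: [0.5501, 0.0313, 0.1029]
tool_rot: [0.158, 0.987, 0.0, -0.0]
ft_force: [-3.7, 0.5, 3.7]
grip_width: 0.0233
grip_force: 35.0
```

Call:
jog_arm:
  motion: [0, 0, 0.02, 0, 0, 0, 0.9, 0, 0, 0, 0, 0, 0, 0.9]

```text
time: 25.7
position: [0.55, 0.0313, 0.1019]
tool_rot: [0.158, 0.987, 0.0, -0.0]
ft_force: [-2.5, 1.9, 2.6]
grip_width: 0.023
grip_force: 35.0
```

Call:
jog_arm:
  motion: [0, 0, 0.02, 0, 0, 0, 0.9, 0, 0, 0, 0, 0, 0, 0.9]

```text
time: 25.95
position: [0.5501, 0.0313, 0.1018]
tool_rot: [0.158, 0.987, -0.0, -0.0]
ft_force: [-4.3, 0.8, 6.7]
grip_width: 0.0233
grip_force: 35.0
```

Call:
jog_arm:
  motion: [0, 0, 0.02, 0, 0, 0, 0.9, 0, 0, 0, 0, 0, 0, 0.9]

```text
time: 26.2
position: [0.5501, 0.0313, 0.1017]
tool_rot: [0.158, 0.987, -0.0, 0.0]
ft_force: [-5.0, 0.4, 11.5]
grip_width: 0.0234
grip_force: 35.0
```

The pin stopped at TCP z 0.1017, exactly the predicted seat, with the force rising to 11.5 N. I'll release and withdraw.

Call:
jog_arm:
  motion: [0, 0, 0, 0, 0, 0, 0.5, 0, 0, 0, 0, 0, 0, 0.2, 0, 0, 0, 0, 0, 0, 0, 0, 0, 0, 0, 0, 0, 0, 0, 0, -0.4, 0, 0, 0, 0, 0, 0, -0.7, 0, 0, 0, 0, 0, 0, -0.7, 0, 0, 0, 0, 0, 0, -0.7, 0, 0, 0, 0, -0.8, 0, 0, 0, 0, 0, 0, -0.8, 0, 0, 0, 0, 0, 0, -0.8, 0, 0, 0, 0, 0, 0, 0, 0, 0, 0, 0, 0, 0]

```text
time: 27.7
position: [0.6436, 0.0003, 0.2013]
tool_rot: [0.158, 0.987, -0.0, 0.002]
ft_force: [0.0, -0.1, 0.2]
grip_width: 0.0434
grip_force: 0.0
```

Run:
```python
from h import *
o=robot.get_obs();S=robot.camera("scene");W=robot.camera("wrist");C=cam("wrist",o);T=robot.camera("top");cv2.imwrite("pics/w9.png",W);cv2.imwrite("pics/t9.png",T);cv2.imwrite("pics/s9.png",S)
print(o["time"],o["position"],o["ft_force"],o["grip_width"])
print(*blob(S,(0,150,60),(6,255,255),(320,180,360,240)),proj(cam("scene"),[.5497,.0309,.130]))
def ext(I,b):
    x0,y0,x1,y1=b;h=cv2.cvtColor(I[y0:y1,x0:x1],cv2.COLOR_BGR2HSV);m=cv2.inRange(h,(0,150,40),(5,255,255));ys,xs=np.nonzero(m);return [] if len(xs)==0 else(len(xs),xs.min()+x0,xs.max()+x0,ys.min()+y0,ys.max()+y0)
print(ext(S,(320,180,360,240)),ext(cv2.imread("pics/scene0.png"),(235,290,265,318)))
print("wrist",ext(W,(250,0,400,240)),proj(C,[[.5490,.03,.147],[.549,.03,.113]]))
print("top",ext(T,(280,200,325,250)),proj(cam("top"),[[.5497,.0309,.147],[.5497,.0309,.113]]))
```

```text
27.7 [6.43623927e-01 2.75760221e-04 2.01322049e-01] [ 0.02181595 -0.10109128  0.22176285] 0.04341608692296835
[341.15540541 215.87837838] 148 [[341.60152171 217.60571989]]
(151, np.int64(337), np.int64(347), np.int64(207), np.int64(224)) (206, np.int64(240), np.int64(253), np.int64(296), np.int64(315))
wrist (1312, np.int64(306), np.int64(345), np.int64(75), np.int64(118)) [[325.27883108  93.88794336]
 [325.30695709  97.22661434]]
top [] [[301.20348143 222.15066783]
 [301.73443734 226.06789187]]
```

```bash
python3 -c "
from rig import robot
print(robot.hand_in())"
```

```text
the job is handed in; nothing more can be done
None
```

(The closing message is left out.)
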